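Turn a sample disc over in the twisted guide

ROBOT

A 6-joint arm with a two-finger parallel gripper is mounted at the origin on a cart in front of the work surface, level with it; the furniture and walls round the work are solid. World frame = base frame: x ahead of the robot, y to its left, z up, the work surface at z = 0. Lengths are in m, angles in rad, forces in N, time in s.
With the tool pointing down it reaches from about 0.25 to 0.725 m from the base axis. Payload 4 kg.
Tool frame: the origin (TCP) lies on the centre line of the jaws, within the pads' length; the fingertips stand bot.tip_reach ahead of it and the grasp point (between the pads) lies 11 mm behind it (bot.tip_reach is the distance from the TCP to the fingertips, in m); z points along the fingers, y is the line along which they close (so a half turn about z gives the same grasp; the last joint's range is limited). The gripper opens to 85 mm and grips with 20 to 120 N. Pads are 22 mm wide; open, the fingers measure 114 mm over their backs; the gripper's body (76 mm by 85 mm) begins 54 mm behind the grasp point. The pads swing forward as they close: fully open they stand 13 mm farther back than shut.
Start: joints at [1.184, 0.241, 0.005, 1.335, 0, 1.571], TCP at [0.189, 0.463, 0.239] pointing down, gripper open.
Joint ranges: [-2.72, 2.72], [-1.05, 1.87], [-1.09, 1.28], [-1.99, 2.15], [-1.42, 1.44], [-3.14, 3.14]. Speed limits (rad/s): [2.79, 2.79, 3.14, 3.14, 3.14, 3.14].

INTERFACE

Orientations are given as a unit quaternion [w, x, y, z].
In Python, from bench import bot gives the robot as it stands.
- The arm moves only by the tool move_arm, never from a script. Its argument "deltas" is a list of rows, each an object of numbers: "hand": the opening, from 0 (shut) to 1 (fully open); "tx", "ty", "tz": the shift along the tool's x, y, z in m; "yaw": the turn about the tool's z in rad. A call has 1 to 12 rows; each row is the pose to reach, as a shift and turn from the pose commanded when the call began, along the tool's axes at that moment; what a row does not reach only later rows make up. A row lasts 1/10 s, in which the tool goes at most 50 mm and 8.59 degrees, less where a joint would pass 70% of its speed; a pose out of reach is approached as far as the arm can. A call with a gripper value outside its range is refused whole. The fingers move at their own pace and stop on an object; "grip_force" is the grip in N (left out, the last holds). Time passes only in rows, so rows that repeat a pose let the fingers close. It gives the time, the measured TCP pose, the force, the opening and the grip force at its end, in the units of the state.
- bot.observe(): the state, without advancing time (a new reading comes with each control period).
- bot.camera(name): name is "scene" or "top"; returns a dict with "frame" (384x512x3 uint8, blue, green, red), "camera_matrix" (3x3 intrinsics, pixels), "R" (3x3) and "t" (3): a world point X has camera coordinates R X + t. Camera axes: x right, y down, z forward; pixel columns grow to the right and rows downward; lengths in m; the calibration is good to about 2 mm. A picture is of the moment at which its call begins. There is no depth.
- bot.finish_job(): hands the job in; it is judged then, once.
Trained networks look in a picture, given as the dict that the camera call returned (one of the last four; its "shot" number tells which), for a name from the list of things; names that differ only in an ending like _2 or _b are one class to them, and where a whole thing is asked for, a point or a joint stands for the part that bears it (a point fixed in the world has none). Each returns a list of dicts, best first, with "confidence" (0 to 1); they miss things now and then, are a little off and sometimes report something else, mostly with a low value. They report only what shows in the picture. A call takes as long as a camera call. They do not tell look-alikes from the thing itself.
- bot.find_in(picture, target): "position" ([x, y, z] in m, in world coordinates, good to about 4 mm: the middle of the surface that is visible of it).
- bot.silhouettes(picture, target): "mask" (384x512 bool, what is visible of it).
- bot.tip_of(picture, target): "position" ([x, y, z] in m, in world coordinates, good to about 4 mm: a listed point, or the origin of a listed thing).
The state is a dict: "clock": time; "joint_positions": joint angles; "qd": joint speeds; "joint_efforts": joint torques, N m; "ee_pos": TCP position; "tool_rot": TCP orientation; "wrist_force": force on the tool from outside, world axes, zero at the start; "torque": the same for the moment, N m; "grip_width": finger opening in m; "grasp_force": force on a finger pad.
Only numpy, scipy, OpenCV 4.12 (cv2) and the standard library are available. Lean on these libraries where they do the work, as an engineer would, in place of code of your own. Each camera call takes 0.05 s, during which the arm holds its last target. There are 200 camera calls.

TASK

Take the full-size solid disc (the one with a stud on its back, not the ring and not the small disc) out of the wooden rack and, keeping its stud side on the side away from you, drop it into the mouth of the twisted rod guide, so that it falls through, is turned half over and comes to rest lying stud up on the guide's sloping exit shelf. Leave the other two discs standing in the rack.

Things in the scene. Friction and masses are not known exactly. Their poses are not given: they have to be found in the camera images.
- disc: The disc to turn: solid grey plastic, 50 mm across, 8 thick, 25 to 50 g, on edge in a pocket of the wooden rack. In the middle of its rear face (away from the robot) a round stud 12 across, 6 high; the other face is plain. Origin: disc centre, 31 mm above the table at the start; x axis through the faces, out of the stud side. Pinch it across its faces by the top 15 mm, above the stud.
- ring_disc: Bystander: a grey ring, 50 mm across, 8 mm thick, with a 22 mm hole, standing in another pocket of the rack. Origin at its centre, x axis through its faces. The rack: a wooden block 48 x 196 x 20 mm with three pockets in a row, 64 mm apart and 14 mm deep; any disc may stand in any of them.
- small_disc: Bystander: a plain grey disc, 36 mm across and 8 mm thick, without a stud, standing in another pocket of the rack. Origin at its centre, x axis through its faces.
- turner: Twisted guide, fixed: polished rods in an aluminium frame, twisting half a turn, over a shelf sloping 40 deg down to -x. Origin on the table under the mouth; z up, x to the back. Frame top 285 mm high; mouth 38 (x) by 72 (y) mm, 25 by 56 lower down. A disc let go upright, faces across x, centre level with the frame top, falls through and rests at x -67, z 26 mm; the face that was to +x is on top.
There are look-alikes about, which are no part of the job. What is shaped like the disc but pink or purple is not meant.

How it is judged:
On the way:
1. the disc falls through the twisted slot (z of disc in the frame of turner between 0.13 and 0.24 m and horizontal distance between disc and turner below 0.02 m).
At the end, for the whole second after the job is handed in: The disc, let go, rests on the exit shelf with its stud up (axis within 55 degrees of vertical; the shelf slopes 40), its centre 35 to 95 mm in front of the mouth's centre, within 25 mm of the guide's middle plane and below 60 mm; the other discs stand undisturbed (x of disc in the frame of turner between -0.095 and -0.035 m and y of disc in the frame of turner between -0.025 and 0.025 m and height (world z) of disc below 0.06 m and angle between disc's own x axis and vertical below 0.96 rad and linear speed of disc below 0.02 m/s); the robot touches nothing.
It fails at once if the ring or the small disc is disturbed (distance of any of ring_disc, small_disc from where it was at the start of the episode above 0.02 m).
It also fails if it takes over 38 s, if anything falls off the work surface, if the arm or the gripper's body presses on something with over 40 N, if the wrist force passes 120 N, or if a joint passes its speed limit or range.

## Working session

There is one attempt and no reset: what is moved stays moved. The work goes in short steps, Python scripts to look and compute and a tool call to move; the robot and the scene stay as the last step left them, time stands still between calls to the robot, and variables do not carry over. Pictures are saved under pics/ and viewed, at most 10 in all, crops included, and the job is handed in when it is done.

Besides the shell and the picture viewer there is one more tool, called after "Call:" as a command line: name --argument value ..., lists and objects as JSON in quotes. move_arm: Moves the arm, as the interface text tells. Its arguments: {"type":"object","properties":{"deltas":{"type":"array"},"grip_force":{"type":"number"}},"required":["deltas"]}

```bash
mkdir -p pics; ls
python3 - <<'E'
from bench import bot
import cv2, numpy as np
s=bot.observe(); print({k:np.round(v,3).tolist() for k,v in s.items()}, bot.tip_reach)
for n in ("scene","top"):
    p=bot.camera(n); cv2.imwrite(f"pics/{n}0.png",p["frame"])
    C=-p["R"].T@p["t"]; print(n,np.round(C,3),np.round(p["R"],2).tolist(),p["camera_matrix"][0,0])
    for t in ("disc","ring_disc","small_disc","turner"):
        for f in ("find_in","tip_of"):
            print(n,t,f,[(np.round(d["position"],3).tolist(),round(d["confidence"],2)) for d in getattr(bot,f)(p,t)])
E
```

```text
pics
{'clock': 0.0, 'joint_positions': [1.184, 0.241, 0.004, 1.335, 0.0, 1.571], 'qd': [0.001, -0.0, 0.001, -0.001, -0.002, 0.001], 'joint_efforts': [0.0, -37.232, 25.241, 0.017, -0.0, -0.0], 'ee_pos': [0.188, 0.462, 0.238], 'tool_rot': [-0.0, 0.192, 0.981, -0.001], 'wrist_force': [-0.487, 0.178, 0.57], 'torque': [-0.019, -0.063, 0.02], 'grasp_force': 0.0, 'grip_width': 0.085} 0.008
scene [-0.223  0.502  0.671] [[-0.54, -0.84, -0.0], [-0.48, 0.32, -0.82], [0.69, -0.44, -0.57]] 483.76420931880546
scene disc find_in [([0.383, 0.096, 0.032], 0.8), ([0.511, 0.149, 0.036], 0.59), ([0.386, 0.213, 0.027], 0.57), ([0.606, 0.109, 0.031], 0.53)]
scene disc tip_of [([0.395, 0.213, 0.023], 0.94), ([0.61, 0.105, 0.026], 0.77), ([0.515, 0.144, 0.029], 0.69), ([0.388, 0.089, 0.028], 0.5)]
scene ring_disc find_in [([0.482, 0.271, 0.038], 0.71)]
scene ring_disc tip_of [([0.484, 0.266, 0.031], 0.52)]
scene small_disc find_in [([0.498, 0.201, 0.026], 0.68)]
scene small_disc tip_of [([0.579, -0.165, 0.001], 0.6), ([0.5, 0.202, 0.023], 0.52)]
scene turner find_in [([0.566, -0.144, 0.094], 0.88), ([0.512, 0.149, 0.035], 0.67)]
scene turner tip_of [([0.516, 0.142, 0.03], 0.72), ([0.582, -0.164, 0.002], 0.57)]
top [0.328 0.036 1.016] [[0.01, -1.0, -0.01], [-0.98, -0.01, -0.18], [0.18, 0.02, -0.98]] 378.7781598274145
top disc find_in [([0.386, 0.207, 0.04], 0.59), ([0.387, 0.089, 0.043], 0.52), ([0.602, 0.106, 0.043], 0.41)]
top disc tip_of [([0.388, 0.21, 0.017], 0.49), ([0.517, 0.141, 0.028], 0.44), ([0.386, 0.091, 0.027], 0.44), ([0.604, 0.106, 0.023], 0.41)]
top ring_disc find_in []
top ring_disc tip_of [([0.482, 0.267, 0.026], 0.47)]
top small_disc find_in [([0.497, 0.206, 0.037], 0.63)]
top small_disc tip_of [([0.495, 0.203, 0.022], 0.45)]
top turner find_in [([0.557, -0.156, 0.09], 0.71)]
top turner tip_of [([0.581, -0.165, -0.001], 0.94)]
```

View pics/scene0.png

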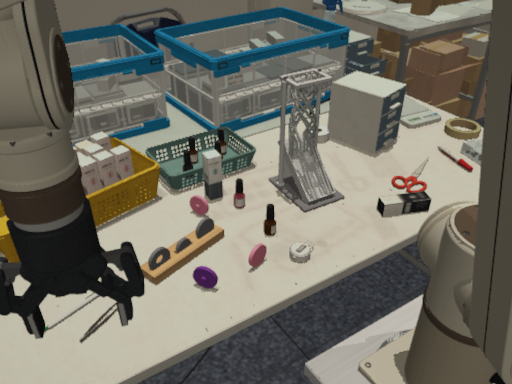

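View pics/top0.png

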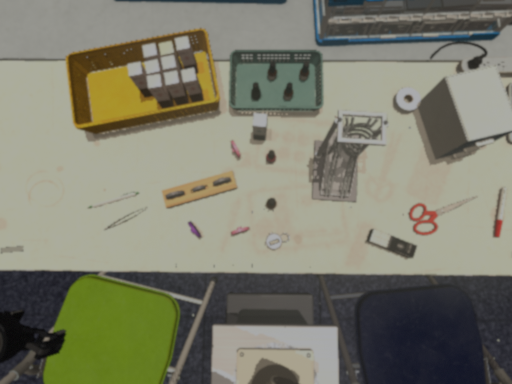

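The scene view shows the rack with three grey discs: a ring at (159,257), a small disc at (183,244) and a solid full-size disc at (205,228). The pink or purple look-alikes are at (200,205), (258,255) and (205,277). The grey solid one at (205,228), about (0.516, 0.142), fits the description. I'll confirm it in one enlarged composite and measure the rack and the mouth.

Run:
```python
import cv2, numpy as np
a=cv2.imread("pics/scene0.png"); b=cv2.imread("pics/top0.png")
r=lambda im,x,y,w,h,W,H:cv2.resize(im[y:y+h,x:x+w],(W,H),interpolation=cv2.INTER_CUBIC)
top=np.hstack([r(a,135,200,100,75,400,300),r(a,265,60,80,60,400,300)])
bot_=np.hstack([r(b,155,160,88,66,400,300),r(b,310,90,88,66,400,300)])
cv2.imwrite("pics/c1.png",np.vstack([top,bot_]))
```

```text
(no output)
```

View pics/c1.png

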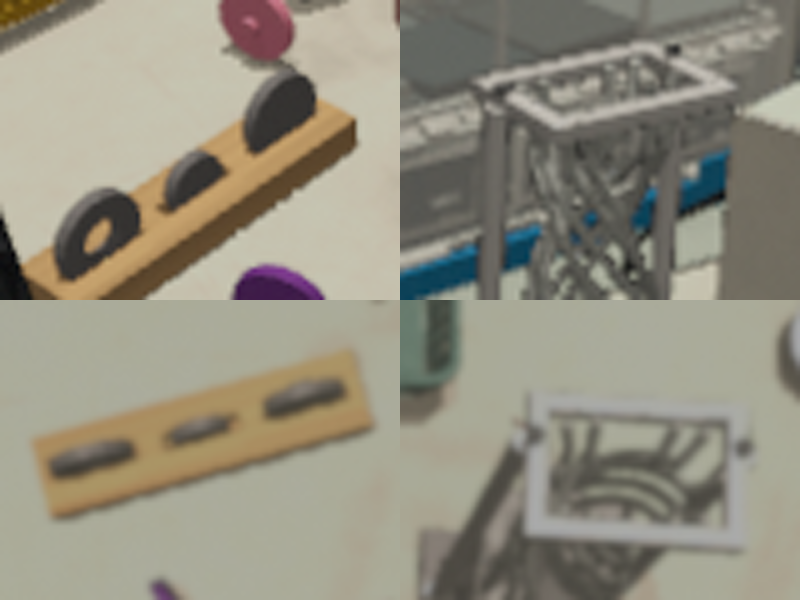

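The crop confirms it: in the top view the disc at the rack's right end (about (213,184) full-frame) is solid, full-size and has its stud on the far side. Next are the rack and mouth poses by fitting.

```bash
cat > fit.py <<'E'
import cv2, numpy as np
from scipy.optimize import minimize
def proj(p,X): 
    c=X@p["R"].T+p["t"]; u=c@p["camera_matrix"].T; return u[:,:2]/u[:,2:]
def rect(q,z,w,l):
    c,s=np.cos(q[2]),np.sin(q[2]); X=np.array([[a*w/2,b*l/2] for a,b in((1,1),(1,-1),(-1,-1),(-1,1))])
    return np.c_[X@np.array([[c,s],[-s,c]])+q[:2],np.full(4,z)]
def ray(p,uv,z):
    d=p["R"].T@np.linalg.inv(p["camera_matrix"])@np.r_[uv,1]; C=-p["R"].T@p["t"]
    return C+d*(z-C[2])/d[2]
def raster(poly):
    m=np.zeros((384,512),np.float32); return cv2.resize(m,(1,1)) if poly is None else None
def fit(p,mask,zs,w,l,q0,k=4):
    big=cv2.resize(mask.astype(np.uint8),None,fx=k,fy=k,interpolation=cv2.INTER_NEAREST)
    def cost(q):
        P=np.vstack([proj(p,rect(q,z,w,l)) for z in zs]); h=cv2.convexHull(((P+.5)*k*16).astype(np.int32))
        m=np.zeros_like(big); cv2.fillConvexPoly(m,h,1,shift=4)
        return 1-(m&big).sum()/max(1,(m|big).sum())
    sx=np.array([q0]+[np.array(q0)+d for d in np.diag([.01,.01,.08])])
    r=minimize(cost,q0,method="Nelder-Mead",options=dict(initial_simplex=sx,xatol=1e-4,fatol=1e-5)); return r.x,r.fun
E
sed -i '/^def raster/,+1d' fit.py
python3 - <<'E'
from bench import bot
from fit import *
for n in ("top","scene"):
    p=bot.camera(n); f=p["frame"]; hsv=cv2.cvtColor(f,cv2.COLOR_BGR2HSV)
    uv=proj(p,np.array([[.5,.205,.02]]))[0]
    print(n,uv, proj(p,np.array([[.581,-.165,.285]])))
    # rack: wood mask, filled
    m=((hsv[...,0]>8)&(hsv[...,0]<24)&(hsv[...,1]>85)).astype(np.uint8)
    win=np.zeros_like(m); cv2.circle(win,tuple(int(v) for v in uv),58,1,-1); m&=win
    k,lab,st,_=cv2.connectedComponentsWithStats(m); i=1+st[1:,4].argmax()
    cs,_=cv2.findContours((lab==i).astype(np.uint8),0,2); h=cv2.convexHull(max(cs,key=cv2.contourArea))
    mm=np.zeros_like(m); cv2.fillConvexPoly(mm,h,1)
    print("rack",st[i],fit(p,mm,(0,.02),.048,.196,[.5,.205,0.0]))
    # frame top (bright, near neutral)
    uv=proj(p,np.array([[.581,-.165,.285]]))[0].astype(int)
    g=(f.min(2)>165).astype(np.uint8) if n=="top" else (f.min(2)>150).astype(np.uint8)
    sub=f[uv[1]-25:uv[1]+25,uv[0]-35:uv[0]+35]; 
    print("frame rows", uv, sub[25,::3].mean(1).astype(int).tolist(), (sub[25].astype(int).max(1)-sub[25].min(1))[::3].tolist())
    print("cols", sub[::2,35].mean(1).astype(int).tolist(), (sub[:,35].astype(int).max(1)-sub[:,35].min(1))[::2].tolist())
E
```

```text
top [198.74745876 188.046548  ] [[362.62992769 127.27248885]]
rack [ 163  172   73   36 1040] (array([0.49925213, 0.20481772, 0.29187893]), np.float64(0.05188118811881193))
frame rows [362 127] [162, 130, 72, 96, 166, 148, 102, 100, 81, 90, 111, 113, 101, 84, 93, 145, 164, 137, 124, 168, 156, 163, 164, 164] [20, 18, 9, 14, 1, 10, 13, 12, 10, 12, 14, 14, 13, 10, 11, 14, 16, 15, 11, 4, 16, 18, 18, 18]
cols [165, 165, 165, 165, 162, 167, 158, 118, 159, 163, 142, 89, 82, 124, 91, 127, 98, 113, 155, 168, 155, 106, 83, 72, 88] [15, 15, 15, 15, 13, 6, 6, 13, 17, 18, 15, 11, 10, 15, 11, 15, 13, 13, 13, 3, 3, 14, 10, 10, 15]
scene [181.2307937  246.80650637] [[305.41456612  75.7285441 ]]
rack [ 140  225   84   59 1466] (array([0.4981978 , 0.20192189, 0.28996549]), np.float64(0.058537885292985536))
frame rows [305  75] [98, 99, 95, 102, 144, 176, 163, 126, 119, 100, 97, 136, 105, 162, 113, 138, 98, 88, 155, 181, 121, 100, 105, 104] [5, 5, 5, 6, 12, 13, 12, 11, 10, 11, 10, 14, 8, 16, 9, 13, 9, 9, 13, 13, 12, 9, 11, 12]
cols [117, 99, 100, 130, 130, 126, 102, 101, 99, 86, 145, 127, 88, 115, 99, 126, 182, 102, 93, 83, 84, 76, 102, 95, 86] [9, 9, 10, 10, 10, 9, 7, 6, 7, 9, 13, 12, 9, 14, 11, 12, 14, 9, 9, 7, 7, 5, 10, 8, 7]
```

Run:
```python
from bench import bot
from fit import *
out=[]
for n,th in (("top",145),("scene",140)):
    p=bot.camera(n); f=p["frame"].astype(int)
    uv=proj(p,np.array([[.581,-.165,.285]]))[0].astype(int)
    sat=f.max(2)-f.min(2); m=((f.mean(2)>th)&(sat<(11 if n=="top" else 15))).astype(np.uint8)
    win=np.zeros_like(m); cv2.rectangle(win,(int(uv[0]-32),int(uv[1]-23)),(int(uv[0]+32),int(uv[1]+23)),1,-1); m&=win
    k,lab,st,_=cv2.connectedComponentsWithStats(m,connectivity=8); i=1+st[1:,4].argmax(); print(n,st[i])
    cs,_=cv2.findContours((lab==i).astype(np.uint8),0,2); h=cv2.convexHull(max(cs,key=cv2.contourArea))
    mm=np.zeros_like(m); cv2.fillConvexPoly(mm,h,1)
    q,c=fit(p,mm,(.285,),.058,.092,[.581,-.165,0.0]); print(q,c)
    P=[proj(p,rect(q,.285,w,l)) for w,l in((.058,.092),(.038,.072))]
    v=cv2.resize(p["frame"][uv[1]-30:uv[1]+30,uv[0]-40:uv[0]+40],(400,300),interpolation=cv2.INTER_CUBIC)
    for a in P: cv2.polylines(v,[((a-uv+[40.5,30.5])*5).astype(np.int32)],True,(0,0,255),1)
    out.append(v)
    d,_=[bot.tip_of(p,"disc"),0]; print([(np.round(e["position"],3).tolist(),round(e["confidence"],2)) for e in d]); print([np.round(e["position"],3).tolist() for e in bot.tip_of(p,"turner")])
cv2.imwrite("pics/c2.png",np.hstack(out))
```

```text
top [338 122  51  23 316]
[ 0.57282655 -0.16177619  0.04285598] 0.29507061755746333
[([0.516, 0.143, 0.029], 0.68), ([0.579, -0.161, -0.001], 0.64), ([0.386, 0.091, 0.025], 0.6), ([0.387, 0.211, 0.018], 0.52), ([0.608, 0.106, 0.023], 0.48)]
[[0.579, -0.166, -0.002]]
scene [286  71  46  15 154]
[ 0.56919814 -0.16221972  0.01151754] 0.20762536261914633
[([0.608, 0.11, 0.023], 0.83), ([0.395, 0.213, 0.025], 0.67), ([0.39, 0.093, 0.03], 0.61), ([0.515, 0.146, 0.029], 0.49)]
[[0.584, -0.167, 0.0]]
```

View pics/c2.png

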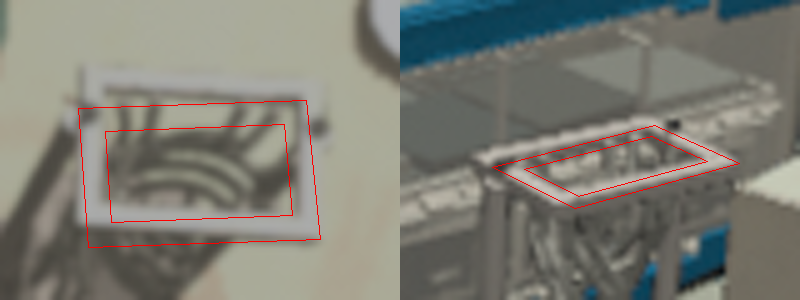

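Run:
```python
from bench import bot
from fit import *
from scipy.optimize import least_squares
# corner order of rect(): (+x,+y),(+x,-y),(-x,-y),(-x,+y)
pk={"top":np.array([[82,66],[325,80],[318,238],[78,222]])/5+[322,97]-.5,
 "scene":np.array([[80,163],[258,118],[338,162],[175,210]])/5+[265,45]-.5}
ps={n:bot.camera(n) for n in pk}
def go(ns):
    r=least_squares(lambda q:np.concatenate([(proj(ps[n],rect(q,.285,q[3],q[4]))-pk[n]).ravel() for n in ns]),[.58,-.165,0,.058,.092])
    return r.x.round(4),r.fun.round(1)
for ns in(["top"],["scene"],["top","scene"]): print(ns,*go(ns))
```

```text
['top'] [ 0.5822 -0.163  -0.0631  0.0661  0.0965] [ 0.2 -0.2 -0.5  0.2  0.5  0.  -0.2 -0. ]
['scene'] [ 0.5728 -0.1635  0.0115  0.0617  0.0965] [ 0.7  0.2 -1.   0.6  1.1 -0.2 -0.8 -0.5]
['top', 'scene'] [ 0.5798 -0.1647 -0.0477  0.066   0.0952] [ 1.2  1.4 -0.1  1.   1.3  0.8  1.3  1.5 -1.1 -1.8 -1.9 -0.4 -0.  -0.3
 -3.1 -1.6]
```

Run:
```python
from bench import bot
from fit import *
out=[]
for n in("top","scene"):
    p=bot.camera(n); f=p["frame"]; q=[.581,-.164,-.055]
    o=(300,95) if n=="top" else (265,60); w,h=(100,120) if n=="top" else (80,160)
    s=400/w if n=="top" else 600/160; s=min(400/w,600/h)
    v=cv2.resize(f[o[1]:o[1]+h,o[0]:o[0]+w],None,fx=s,fy=s,interpolation=cv2.INTER_CUBIC)
    for z,a,b in((.285,.066,.094),(.285,.038,.072)):
        P=proj(p,rect(q,z,a,b)); cv2.polylines(v,[((P-o+.5)*s).astype(np.int32)],True,(0,0,255),1)
    c,sn=np.cos(q[2]),np.sin(q[2])
    L=proj(p,np.array([[q[0],q[1],0],[q[0]-.15*c,q[1]-.15*sn,0]])); cv2.line(v,*[tuple(int(t) for t in (a-o+.5)*s) for a in L],(255,0,0),1)
    out.append(cv2.resize(v,(400,int(v.shape[0]*400/v.shape[1])))[:600] if n=="top" else cv2.copyMakeBorder(v,0,max(0,480-v.shape[0]),0,0,0)[:600])
H=max(o.shape[0] for o in out); out=[cv2.copyMakeBorder(o,0,H-o.shape[0],0,0,cv2.BORDER_CONSTANT) for o in out]
r=np.hstack(out); print(r.shape); cv2.imwrite("pics/c3.png",r)
```

```text
(600, 700, 3)
```

View pics/c3.png

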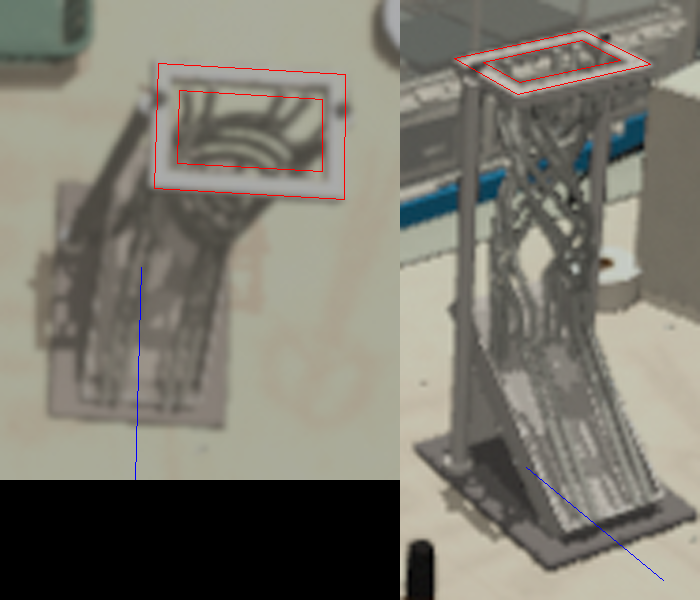

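Call:
move_arm --deltas '[{"yaw": 0.15,"hand": 0.5},{"yaw": 0.3,"hand": 0.5},{"yaw": 0.45,"hand": 0.5},{"yaw": 0.6,"hand": 0.5},{"yaw": 0.75,"hand": 0.5},{"yaw": 0.894,"hand": 0.5},{"yaw": 0.894,"hand": 0.5}]'

```text
$.deltas[0]: bad value
```

The overlay at (0.581, -0.164, yaw -0.055) sits on the frame rim in both views (top crop about (250,130), scene crop about (550,62)), and the shelf midline agrees. The row was refused, probably because every field is needed.

Call:
move_arm --deltas '[{"tx": 0,"ty": 0,"tz": 0,"yaw": 0.15,"hand": 0.5},{"tx": 0,"ty": 0,"tz": 0,"yaw": 0.3,"hand": 0.5},{"tx": 0,"ty": 0,"tz": 0,"yaw": 0.45,"hand": 0.5},{"tx": 0,"ty": 0,"tz": 0,"yaw": 0.6,"hand": 0.5},{"tx": 0,"ty": 0,"tz": 0,"yaw": 0.75,"hand": 0.5},{"tx": 0,"ty": 0,"tz": 0,"yaw": 0.894,"hand": 0.5},{"tx": 0,"ty": 0,"tz": 0,"yaw": 0.894,"hand": 0.5}]' --grip_force 40

```text
clock: 2.2
ee_pos: [0.1886, 0.4631, 0.2393]
tool_rot: [0.0, 0.597, 0.802, 0.0]
wrist_force: [-0.6, 0.0, -0.6]
grip_width: 0.0423
grasp_force: 0.0
```

Call:
move_arm --deltas '[{"tx": -0.4,"ty": 0.2225,"tz": 0,"yaw": 0,"hand": 0.5},{"tx": -0.4,"ty": 0.2225,"tz": 0,"yaw": 0,"hand": 0.5},{"tx": -0.4,"ty": 0.2225,"tz": 0,"yaw": 0,"hand": 0.5},{"tx": -0.4,"ty": 0.2225,"tz": 0,"yaw": 0,"hand": 0.5},{"tx": -0.4,"ty": 0.2225,"tz": 0,"yaw": 0,"hand": 0.5},{"tx": -0.4,"ty": 0.2225,"tz": 0,"yaw": 0,"hand": 0.5},{"tx": -0.4,"ty": 0.2225,"tz": 0,"yaw": 0,"hand": 0.5},{"tx": -0.4,"ty": 0.2225,"tz": 0,"yaw": 0,"hand": 0.5},{"tx": -0.4,"ty": 0.2225,"tz": 0,"yaw": 0,"hand": 0.5},{"tx": -0.4,"ty": 0.2225,"tz": 0,"yaw": 0,"hand": 0.5},{"tx": -0.4,"ty": 0.2225,"tz": 0.05,"yaw": 0,"hand": 0.5},{"tx": -0.4,"ty": 0.2225,"tz": 0.08,"yaw": 0,"hand": 0.5}]'

```text
clock: 3.4
ee_pos: [0.5157, 0.1428, 0.1573]
tool_rot: [-0.001, 0.597, 0.802, -0.0]
wrist_force: [-0.3, 0.2, -1.0]
grip_width: 0.0426
grasp_force: 0.0
```

Run:
```python
from bench import bot
from fit import *
s=bot.observe(); print(s["clock"],s["ee_pos"],s["tool_rot"],s["grip_width"],bot.tip_reach)
p=bot.camera("scene"); uv=proj(p,np.array([[.517,.142,.08]]))[0].astype(int); o=uv-[50,45]; v=cv2.resize(p["frame"][o[1]:o[1]+90,o[0]:o[0]+100],None,fx=6,fy=6,interpolation=cv2.INTER_CUBIC)
e=s["ee_pos"]
for z in (e[2],e[2]-.008,e[2]-.021): 
    a=(proj(p,np.array([[e[0],e[1],z]]))[0]-o+.5)*6; cv2.circle(v,(int(a[0]),int(a[1])),3,(0,0,255),-1)
cv2.imwrite("pics/c4.png",v)
for d in bot.tip_of(p,"disc"): print(np.round(d["position"],3),d["confidence"])
```

```text
3.4 [0.5157424  0.14282252 0.15728596] [-5.01533536e-04  5.96896976e-01  8.02317661e-01 -3.45653528e-04] 0.042550870359036444 0.008
[0.516 0.142 0.031] 0.82
[0.392 0.211 0.021] 0.72
[0.611 0.106 0.026] 0.69
[0.39  0.09  0.028] 0.53
```

View pics/c4.png

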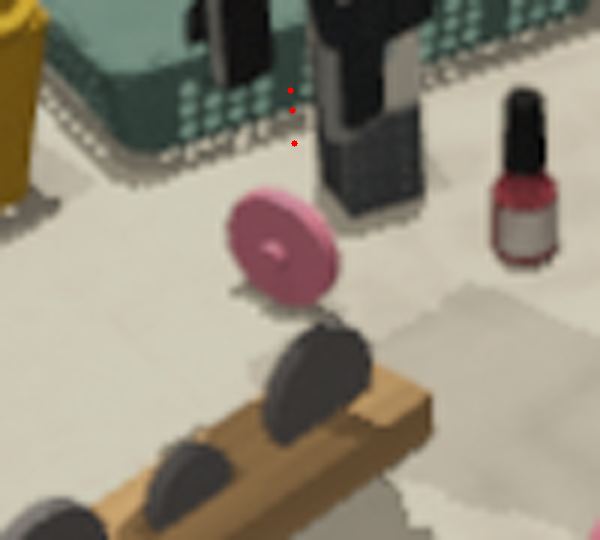

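The crop shows the open jaws, tips at (235,85) and (370,125), straddling the line through the disc at (320,380). Their mean sits about 8 mm ahead of the TCP, as expected. Descend next.

Call:
move_arm --deltas '[{"tx": 0,"ty": 0,"tz": 0.03,"yaw": 0,"hand": 0.5},{"tx": 0,"ty": 0,"tz": 0.06,"yaw": 0,"hand": 0.5},{"tx": 0,"ty": 0,"tz": 0.08,"yaw": 0,"hand": 0.5},{"tx": 0,"ty": 0,"tz": 0.095,"yaw": 0,"hand": 0.5},{"tx": 0,"ty": 0,"tz": 0.105,"yaw": 0,"hand": 0.5},{"tx": 0,"ty": 0,"tz": 0.105,"yaw": 0,"hand": 0.5},{"tx": 0,"ty": 0,"tz": 0.105,"yaw": 0,"hand": 0.5}]'

```text
clock: 4.2
ee_pos: [0.517, 0.1439, 0.0555]
tool_rot: [0.001, 0.597, 0.802, 0.001]
wrist_force: [-0.2, 0.2, -0.5]
grip_width: 0.0426
grasp_force: 0.0
```

Run:
```python
from bench import bot
from fit import *
s=bot.observe(); print(s["clock"],s["ee_pos"],s["wrist_force"],s["grip_width"],bot.tip_reach)
p=bot.camera("scene"); uv=proj(p,np.array([[.517,.142,.06]]))[0].astype(int); o=uv-[50,45]; v=cv2.resize(p["frame"][o[1]:o[1]+90,o[0]:o[0]+100],None,fx=6,fy=6,interpolation=cv2.INTER_CUBIC)
cv2.imwrite("pics/c5.png",v)
```

```text
4.2 [0.51701046 0.14391767 0.05553811] [-0.20879077  0.1928346  -0.54872048] 0.04256770168752601 0.008
```

View pics/c5.png

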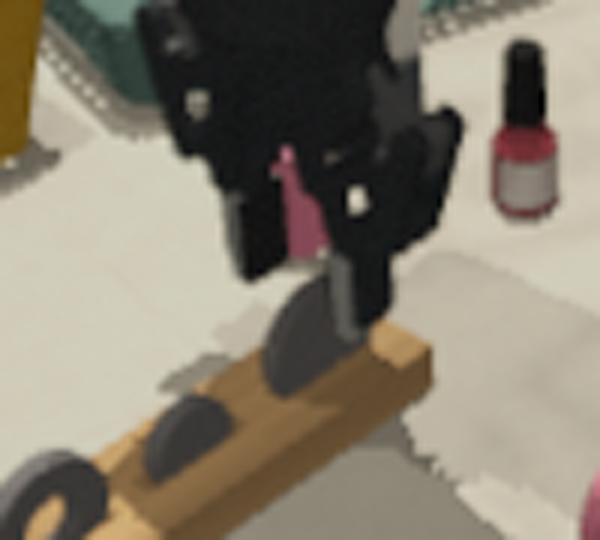

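The jaws straddle the disc, with the near tip at (345,335), the far tip at (245,275) and the disc between them clear of contact. Lower 3 mm and close.

Call:
move_arm --deltas '[{"tx": 0,"ty": 0,"tz": 0.003,"yaw": 0,"hand": 0.5},{"tx": 0,"ty": 0,"tz": 0.003,"yaw": 0,"hand": 0.3},{"tx": 0,"ty": 0,"tz": 0.003,"yaw": 0,"hand": 0.2},{"tx": 0,"ty": 0,"tz": 0.003,"yaw": 0,"hand": 0.12},{"tx": 0,"ty": 0,"tz": 0.003,"yaw": 0,"hand": 0.0},{"tx": 0,"ty": 0,"tz": 0.003,"yaw": 0,"hand": 0.0},{"tx": 0,"ty": 0,"tz": 0.003,"yaw": 0,"hand": 0.0},{"tx": 0,"ty": 0,"tz": 0.003,"yaw": 0,"hand": 0.0},{"tx": 0,"ty": 0,"tz": 0.003,"yaw": 0,"hand": 0.0}]' --grip_force 40

```text
clock: 5.15
ee_pos: [0.5163, 0.1434, 0.0515]
tool_rot: [0.0, 0.598, 0.802, 0.0]
wrist_force: [-1.3, -0.1, 3.3]
grip_width: 0.0069
grasp_force: 42.4
```

Call:
move_arm --deltas '[{"tx": 0,"ty": 0,"tz": -0.01,"yaw": 0,"hand": 0.0},{"tx": 0,"ty": 0,"tz": -0.025,"yaw": 0,"hand": 0.0},{"tx": 0,"ty": 0,"tz": -0.05,"yaw": 0,"hand": 0.0},{"tx": 0,"ty": 0,"tz": -0.08,"yaw": 0,"hand": 0.0},{"tx": 0,"ty": 0,"tz": -0.115,"yaw": 0,"hand": 0.0},{"tx": 0,"ty": 0,"tz": -0.15,"yaw": 0,"hand": 0.0},{"tx": 0,"ty": 0,"tz": -0.19,"yaw": 0,"hand": 0.0},{"tx": 0,"ty": 0,"tz": -0.23,"yaw": 0,"hand": 0.0},{"tx": 0,"ty": 0,"tz": -0.265,"yaw": 0,"hand": 0.0},{"tx": 0,"ty": 0,"tz": -0.295,"yaw": 0,"hand": 0.0},{"tx": 0,"ty": 0,"tz": -0.31,"yaw": 0,"hand": 0.0},{"tx": 0,"ty": 0,"tz": -0.31,"yaw": 0,"hand": 0.0}]'

```text
clock: 6.35
ee_pos: [0.517, 0.1436, 0.3644]
tool_rot: [0.002, 0.598, 0.802, 0.002]
wrist_force: [0.5, 0.4, 0.3]
grip_width: 0.0069
grasp_force: 42.0
```

Run:
```python
from bench import bot
from fit import *
s=bot.observe(); e=s["ee_pos"]; print(s["clock"],e,s["tool_rot"],s["wrist_force"],s["grip_width"],s["grasp_force"])
out=[]
for n in("scene","top"):
    p=bot.camera(n); uv=proj(p,np.array([e-[0,0,.02]]))[0].astype(int); o=uv-[33,37]; v=cv2.resize(p["frame"][o[1]:o[1]+75,o[0]:o[0]+66],None,fx=6,fy=6,interpolation=cv2.INTER_CUBIC); out.append(v)
    for t in ("disc","small_disc","ring_disc"): print(n,t,[(np.round(d["position"],3).tolist(),round(d["confidence"],2)) for d in bot.tip_of(p,t)])
cv2.imwrite("pics/c6.png",np.hstack(out))
```

```text
6.35 [0.51696158 0.14364773 0.36443791] [0.0016935  0.59751177 0.80185512 0.00227727] [0.46536522 0.36136161 0.32093716] 0.006932709470294867 41.95874869823456
scene disc [([0.61, 0.107, 0.025], 0.73), ([0.395, 0.214, 0.024], 0.65), ([0.517, 0.142, 0.341], 0.62), ([0.389, 0.09, 0.028], 0.58)]
scene small_disc [([0.504, 0.203, 0.022], 0.52)]
scene ring_disc [([0.482, 0.264, 0.032], 0.55)]
top disc [([0.609, 0.104, 0.024], 0.43)]
top small_disc []
top ring_disc []
```

View pics/c6.png

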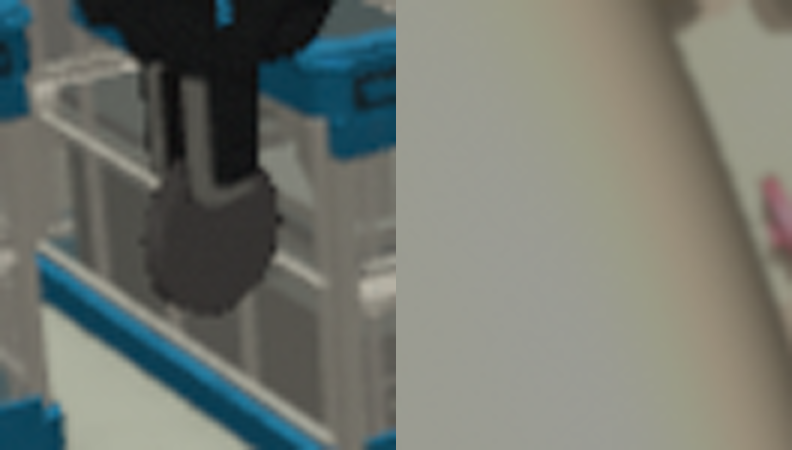

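The disc hangs upright in the jaws at (210,245), with its plain face toward the robot, and the other two discs are still in place. Now carry it over the mouth.

Call:
move_arm --deltas '[{"tx": -0.015,"ty": -0.001,"tz": 0,"yaw": 0.02,"hand": 0},{"tx": -0.045,"ty": -0.004,"tz": 0,"yaw": 0.05,"hand": 0},{"tx": -0.08,"ty": -0.007,"tz": 0,"yaw": 0.09,"hand": 0},{"tx": -0.12,"ty": -0.01,"tz": 0,"yaw": 0.13,"hand": 0},{"tx": -0.16,"ty": -0.014,"tz": 0,"yaw": 0.175,"hand": 0},{"tx": -0.2,"ty": -0.017,"tz": 0,"yaw": 0.22,"hand": 0},{"tx": -0.24,"ty": -0.021,"tz": 0,"yaw": 0.265,"hand": 0},{"tx": -0.275,"ty": -0.024,"tz": 0,"yaw": 0.305,"hand": 0},{"tx": -0.3,"ty": -0.026,"tz": 0,"yaw": 0.335,"hand": 0},{"tx": -0.313,"ty": -0.027,"tz": 0,"yaw": 0.345,"hand": 0},{"tx": -0.313,"ty": -0.027,"tz": 0,"yaw": 0.345,"hand": 0},{"tx": -0.313,"ty": -0.027,"tz": 0,"yaw": 0.345,"hand": 0}]'

```text
clock: 7.95
ee_pos: [0.5796, -0.1639, 0.3612]
tool_rot: [-0.0, 0.726, 0.687, 0.0]
wrist_force: [-0.3, 0.4, -0.9]
grip_width: 0.0065
grasp_force: 41.9
```

Run:
```python
from bench import bot
from fit import *
s=bot.observe(); e=s["ee_pos"]; print(s["clock"],e,s["tool_rot"],s["wrist_force"],s["grip_width"],s["grasp_force"])
p=bot.camera("scene"); print([(np.round(d["position"],3).tolist(),round(d["confidence"],2)) for d in bot.tip_of(p,"disc")])
uv=proj(p,np.array([[.581,-.164,.31]]))[0].astype(int); o=uv-[50,45]; v=cv2.resize(p["frame"][o[1]:o[1]+90,o[0]:o[0]+100],None,fx=6,fy=6,interpolation=cv2.INTER_CUBIC)
P=proj(p,rect([.581,-.164,-.055],.285,.038,.072)); cv2.polylines(v,[((P-o+.5)*6).astype(np.int32)],True,(0,0,255),1)
# where the disc's low point would be: drop the disc outline (edge rectangle 8x50 at its mid height)
P=proj(p,rect([e[0],e[1],-.055],.285,.008,.05)); cv2.polylines(v,[((P-o+.5)*6).astype(np.int32)],True,(0,255,0),1)
cv2.imwrite("pics/c7.png",v)
```

```text
7.95 [ 0.57961717 -0.16392023  0.36115403] [-4.33475479e-04  7.26224981e-01  6.87456969e-01  6.96432771e-05] [-0.34544248  0.42111015 -0.89441946] 0.006465608262289312 41.93855166435242
[([0.394, 0.211, 0.024], 0.78), ([0.389, 0.09, 0.027], 0.68), ([0.577, -0.162, 0.338], 0.57), ([0.609, 0.105, 0.022], 0.49)]
```

View pics/c7.png

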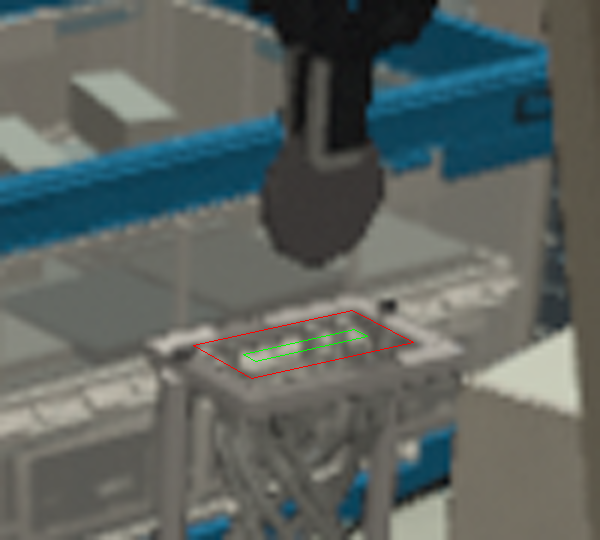

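The disc hangs centred over the mouth (disc at (322,205), mouth at (305,345), predicted section within the outline). Lower until the disc centre is at frame-top height.

Call:
move_arm --deltas '[{"tx": 0,"ty": 0.001,"tz": 0.01,"yaw": 0,"hand": 0},{"tx": 0,"ty": 0.001,"tz": 0.025,"yaw": 0,"hand": 0},{"tx": 0,"ty": 0.001,"tz": 0.04,"yaw": 0,"hand": 0},{"tx": 0,"ty": 0.001,"tz": 0.05,"yaw": 0,"hand": 0},{"tx": 0,"ty": 0.001,"tz": 0.054,"yaw": 0,"hand": 0},{"tx": 0,"ty": 0.001,"tz": 0.054,"yaw": 0,"hand": 0},{"tx": 0,"ty": 0.001,"tz": 0.054,"yaw": 0,"hand": 0},{"tx": 0,"ty": 0.001,"tz": 0.054,"yaw": 0,"hand": 0}]'

```text
clock: 8.85
ee_pos: [0.5812, -0.1644, 0.3082]
tool_rot: [0.001, 0.726, 0.687, 0.0]
wrist_force: [0.6, -0.8, -0.5]
grip_width: 0.0067
grasp_force: 41.9
```

No contact force. Release.

Call:
move_arm --deltas '[{"tx": 0,"ty": 0,"tz": 0,"yaw": 0,"hand": 0.5},{"tx": 0,"ty": 0,"tz": 0,"yaw": 0,"hand": 0.5},{"tx": 0,"ty": 0,"tz": 0,"yaw": 0,"hand": 0.5},{"tx": 0,"ty": 0,"tz": 0,"yaw": 0,"hand": 0.5},{"tx": 0,"ty": 0,"tz": 0,"yaw": 0,"hand": 0.5},{"tx": 0,"ty": 0,"tz": 0,"yaw": 0,"hand": 0.5},{"tx": 0,"ty": 0,"tz": -0.02,"yaw": 0,"hand": 0.5},{"tx": 0,"ty": 0,"tz": -0.05,"yaw": 0,"hand": 0.5},{"tx": 0,"ty": 0,"tz": -0.08,"yaw": 0,"hand": 0.5},{"tx": 0,"ty": 0,"tz": -0.08,"yaw": 0,"hand": 0.5},{"tx": 0,"ty": 0,"tz": -0.08,"yaw": 0,"hand": 0.5},{"tx": 0,"ty": 0,"tz": -0.08,"yaw": 0,"hand": 0.5}]'

```text
clock: 10.05
ee_pos: [0.5806, -0.1643, 0.386]
tool_rot: [-0.001, 0.726, 0.687, -0.001]
wrist_force: [1.0, 0.2, 0.0]
grip_width: 0.0425
grasp_force: 0.0
```

Run:
```python
from bench import bot
from fit import *
s=bot.observe(); print(s["clock"],s["ee_pos"],s["grip_width"])
p=bot.camera("scene"); print([(np.round(d["position"],3).tolist(),round(d["confidence"],2)) for d in bot.tip_of(p,"disc")])
for t in ("small_disc","ring_disc"): print(t,[np.round(d["position"],3).tolist() for d in bot.tip_of(p,t)])
v=cv2.resize(p["frame"][60:220,255:355],None,fx=3.75,fy=3.75,interpolation=cv2.INTER_CUBIC); cv2.imwrite("pics/c8.png",v)
```

```text
10.05 [ 0.58058315 -0.16425578  0.38600464] 0.04249520745983527
[([0.394, 0.214, 0.022], 0.9), ([0.611, 0.107, 0.024], 0.73), ([0.517, -0.154, 0.021], 0.6), ([0.388, 0.091, 0.028], 0.52)]
small_disc [[0.504, 0.2, 0.022]]
ring_disc [[0.483, 0.267, 0.029]]
```

View pics/c8.png

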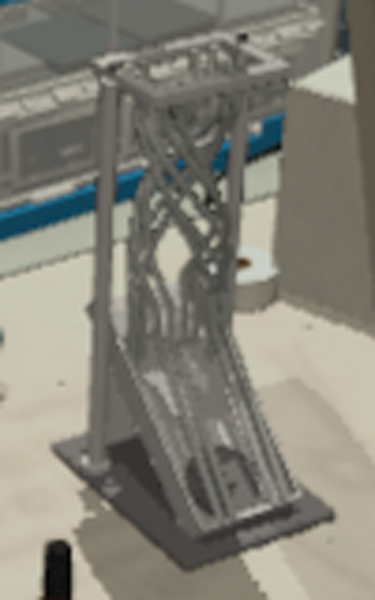

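The disc lies on the exit shelf at (225,478) in the crop, measured at (0.517, -0.154, 0.021). In the guide frame that is about x -64 mm, y +6 mm, with the raised stud visible on its upper face. The rack discs haven't moved. Let it settle, then hand in.

Call:
move_arm --deltas '[{"tx": 0,"ty": 0,"tz": 0,"yaw": 0,"hand": 0.5},{"tx": 0,"ty": 0,"tz": 0,"yaw": 0,"hand": 0.5},{"tx": 0,"ty": 0,"tz": 0,"yaw": 0,"hand": 0.5},{"tx": 0,"ty": 0,"tz": 0,"yaw": 0,"hand": 0.5},{"tx": 0,"ty": 0,"tz": 0,"yaw": 0,"hand": 0.5}]'

```text
clock: 10.75
ee_pos: [0.5809, -0.1643, 0.3874]
tool_rot: [0.0, 0.726, 0.687, 0.0]
wrist_force: [-0.2, 0.4, 0.6]
grip_width: 0.0428
grasp_force: 0.0
```

Run:
```python
from bench import bot
import numpy as np
p=bot.camera("scene"); print([np.round(d["position"],3).tolist() for d in bot.tip_of(p,"disc")])
print(bot.finish_job())
```

```text
[[0.394, 0.213, 0.023], [0.385, 0.091, 0.028], [0.612, 0.106, 0.024], [0.519, -0.152, 0.028]]
the job is handed in; nothing more can be done
None
```

The disc fell through the twisted guide and lies on the exit shelf, apparently stud up (judged from a small crop), with the ring and small disc still in the rack; I handed the job in at about 11 s, and no verdict came back.

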